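Clear and spring open the cutlery bin lid

TASK

The steel shaker is standing on the lid of one of the two push-to-open cutlery bins: slide it, without gripping, lifting or tipping it, off that lid and wholly onto the fixed white-topped deck between the bins. Then press down the front edge of that same lid with a fingertip until its catch lets go, and move away so that the lid springs up and is left standing ajar. Leave the other bin shut and everything else where it is.

Things in the scene. Friction and masses are not known exactly. Their poses are not given: they have to be found in the camera images.
- shaker: Loose steel shaker (dredger) with domed top: a cylinder 64 mm in diameter (67 mm at its cap, from 66 to 78 mm up), 91 mm high, 0.2 to 0.4 kg. Origin: centre of its underside; z up its axis. It starts upright on the lid of bin_a; on other starts bin_a may be left or right of the deck.
- deck: Fixed block with a white board top between the two bins, 220 mm (its x) by 120 mm (its y), top 88 mm above the table, 2 mm lower than the lids, so things slide from a lid down onto it. Origin: centre of its underside on the table; x points away from the robot across the bins' depth, y to the left along the row of bins, z up. The cup stands on its far half.
- bin_a: The bin on whose lid the shaker starts: fixed steel box, 210 mm (x) by 170 mm (y), lid top 90 mm above the table, same yaw as the deck. Its centre is 149 mm from the deck's centre along the deck's +y or -y; the lids end 4 mm beside the deck. Origin: centre of its underside.
- bin_b: The other bin, of the same build, on the other side of the deck; to stay shut. Origin: centre of its underside; the jar stands on its lid.
- bin_a_lid (a joint): Lid of bin_a, rad: 0 shut and latched, negative when pressed in (stop at -0.042), positive as its front edge rises. A flat steel plate 208 x 170 x 12 mm hinged along its far edge (bin's +x). Once its catch is freed and the finger gone, the spring raises it to its stop at 0.47 rad, front edge about 95 mm up, within a second. The spring cannot raise it with the shaker on it.
- bin_a_lid_press (a point): Point on the top face of bin_a's lid, mid-width, 15 mm in from the front edge (the edge nearest the robot): where to press. Moves with the lid. Pressing it down about 4 mm (6 to 8 N; stop at 8 mm) frees the touch catch, which does not engage again; the lid then follows the finger up.
- bin_b_lid (a joint): Lid of bin_b, the same mechanism; must stay shut (0).
- jar: Loose jar with white cap standing on bin_b's lid, 56 mm diameter, 85 mm high; leave alone. Origin: centre of its underside.
- cup: Loose small white cup on the far half of the deck, 42 mm diameter, 40 mm high; leave alone. Origin: centre of its underside.
- sanitizer: Loose clear bottle on the table to the right, 66 mm diameter, 190 mm high; leave alone. Origin: centre of its underside.
- spoon: Loose steel spoon, 240 mm long, lying on the table to the front left of the bins; leave alone. Origin near its middle.
- pot: Loose open steel pot on the table to the left, about 120 mm diameter, 110 mm high; leave alone. Origin: centre of its underside.
- sandwich: Loose muffin sandwich on the table to the right, 100 mm diameter, 41 mm high; leave alone. Origin: centre of its underside.
There are look-alikes about, which are no part of the job. Leave any orange look-alike of the shaker alone.

How it is judged (in metres and radians):
On the way, in this order (a step that is already met when the one before it is completed fails the run):
1. the shaker stands wholly on the deck while the lid is still shut (y of shaker in the frame of deck between -0.032 and 0.032 m and x of shaker in the frame of deck between -0.115 and 0.115 m and height (world z) of shaker between 0.082 and 0.094 m and angle between shaker's own z axis and vertical below 0.1 rad and linear speed of shaker below 0.03 m/s and value of joint bin_a_lid below 0.04 rad), for 0.2 s.
2. the catch lets go and the lid springs ajar (value of joint bin_a_lid above 0.38 rad), for 0.2 s.
At the end, for the whole second after the job is handed in: The lid of bin_a stands ajar (above 0.38 rad) and at rest, the lid of bin_b is shut (below 0.03 rad), the shaker stands upright (within 0.1 rad) and still on the deck, its centre within 32 mm of the deck's centre line (deck y) and 115 mm along deck x (value of joint bin_a_lid above 0.38 rad and velocity of joint bin_a_lid below 0.1 rad/s and value of joint bin_b_lid below 0.03 rad and y of shaker in the frame of deck between -0.032 and 0.032 m and x of shaker in the frame of deck between -0.115 and 0.115 m and height (world z) of shaker between 0.082 and 0.094 m and angle between shaker's own z axis and vertical below 0.1 rad and linear speed of shaker below 0.03 m/s); the robot touches nothing.
It fails at once if the shaker is lifted or carried (underside more than 12 mm above the lid's shut height) (height (world z) of shaker above 0.102 m).
It fails at once if the shaker is tipped by more than 0.4 rad (angle between shaker's own z axis and vertical above 0.4 rad).
It fails at once if the shaker falls off the bins (height (world z) of shaker below 0.07 m).
It fails at once if the other bin is sprung open (value of joint bin_b_lid above 0.05 rad).
It fails at once if any bystander (jar, cup, sanitizer, spoon, pot, sandwich) is moved by more than 30 mm (distance of any of jar, cup, sanitizer, spoon, pot, sandwich from where it was at the start of the episode above 0.03 m).
It also fails if it takes over 46 s, if anything falls off the work surface, if the arm or the gripper's body presses on something with over 40 N, if the wrist force passes 120 N, or if a joint passes its speed limit or range.

ROBOT

A 7-joint arm with a two-finger parallel gripper is mounted at the origin on the work surface. World frame = base frame: x ahead of the robot, y to its left, z up, the work surface at z = 0. Lengths are in mm, angles in rad, forces in N, time in s.
With the tool pointing down it reaches from about 425 to 825 mm from the base axis. Payload 3.6 kg.
Tool frame: the origin (TCP) lies on the front face of the gripper's body, between the roots of the fingers; the fingertips stand 73 mm ahead of it and the grasp point (between the pads) lies 54 mm ahead of it; z points along the fingers, y is the direction in which the jaws open and shut (so a half turn about z gives the same grasp; the last joint's range is limited). The gripper opens to 85 mm and grips with 20 to 120 N. Pads are 22 mm wide; open, the fingers measure 114 mm over their backs; the gripper's body (76 mm by 85 mm) begins 54 mm behind the grasp point. The pads swing forward as they close: fully open they stand 13 mm farther back than shut.
Start: joints at [-1.129, 0.615, -0.013, 1.423, 0.008, 1.103, -0.04], TCP at [293.069, 580.154, 303.897] pointing down, gripper open.
Joint ranges: [-3.12, 3.12], [-0.3, 2.06], [-1.34, 1.32], [0.26, 2.42], [-1.36, 4.5], [0.01, 1.98], [-2.84, 2.84]. Speed limits (rad/s): [2.79, 2.79, 3.14, 3.14, 3.14, 3.14, 3.14].

INTERFACE

Orientations are given as a 3x3 rotation matrix whose columns are the frame's x, y, z axes.
In Python, from station import sensors, snapshot, get_calibration, r gives the robot as it stands.
- The arm moves only by the tool apply_moves, never from a script. Its argument "steps" is a list that holds one entry, the list of rows, each a list of 7 numbers: the turn, a rotation vector about the world's x, y, z in units of 5 degrees (1.0 is 5 degrees), then the shift along the world's x, y, z in units of 60 mm (1.0 is 60 mm), then the gripper command: -1 is fully open, 1 is shut, values between are in proportion. In form: [[[wx, wy, wz, tx, ty, tz, claw], ...]]. A call has 1 to 8 rows; each row shifts and turns the pose as measured when the row begins; what a row does not reach is not made up. A row lasts 1/8 s, in which the tool goes at most 62.5 mm and 10.7 degrees, less where a joint would pass 70% of its speed; a pose out of reach is approached as far as the arm can. A call is refused whole if a number of a shift passes 1 or a number of a turn 1, either way. A call with a gripper value outside its range is refused whole. The fingers move at their own pace and stop on an object; the grip force is fixed at half the most. Time passes only in rows, so rows that do not move let the fingers close. It gives the time, the measured TCP pose, the force and the opening at its end, in the units of the state.
- sensors.get_state(): the state, without advancing time (a new reading comes with each control period).
- snapshot(name): name is "side" or "top"; returns (picture, depth): 420x560x3 uint8, red, green, blue; 420x560 float32, mm along the optical axis (not along the pixel's ray), 0 where there is no reading.
- get_calibration(name): a dict with "fx", "fy", "cx", "cy" (pixels), "camera_from_world" (4x4, takes a point from world to camera coordinates). Camera axes: x right, y down, z forward; pixel columns grow to the right and rows downward; lengths in mm; the calibration is good to about 2 mm. A picture is of the moment at which its call begins. get_calibration takes no time and is no camera call.
- r.close_job(): hands the job in, once; it reports no verdict.
The state is a dict: "time_s": time; "joint_pos": joint angles; "joint_velocities": joint speeds; "effort": joint torques, N m; "tool_pos": TCP position; "eef_rot": TCP orientation; "contact_force": force on the tool from outside, world axes, zero at the start; "moment": the same for the moment, N m; "opening": finger opening in mm.
Only numpy, scipy, OpenCV 4.12 (cv2) and the standard library are available. Lean on these libraries where they do the work, as an engineer would, in place of code of your own. Each camera call takes 0.05 s, during which the arm holds its last target. There are 200 camera calls.

## Working session

There is one attempt and no reset: what is moved stays moved. The work goes in short steps, Python scripts to look and compute and a tool call to move; the robot and the scene stay as the last step left them, time stands still between calls to the robot, and variables do not carry over. Pictures are saved under pics/ and viewed, about 8 in all and at most 12, crops included, and the job is handed in when it is done.

Besides the shell and the picture viewer there is one more tool, called after ">>>" as name(argument=value, ...), one argument or row to a line, values as JSON. apply_moves: Moves the arm, as the interface text tells. Its arguments: {"type":"object","properties":{"steps":{"type":"array"}},"required":["steps"]}

```bash
mkdir -p pics; cat > h.py <<'E'
import numpy as np,cv2
from station import sensors,snapshot,get_calibration,r
def save(n,f):
    p,d=snapshot(n); cv2.imwrite(f'pics/{f}.png',p[:,:,::-1]); np.savez(f'pics/{f}.npz',p=p,d=d); return p,d
def ray(n,u,v,z):
    c=get_calibration(n);T=np.linalg.inv(np.array(c['camera_from_world']))
    d=T[:3,:3]@np.array([(u-c['cx'])/c['fx'],(v-c['cy'])/c['fy'],1]);o=T[:3,3]
    return o+d*(z-o[2])/d[2]
def cloud(n,d):
    c=get_calibration(n);T=np.linalg.inv(np.array(c['camera_from_world']))
    v,u=np.indices(d.shape);P=np.stack([(u-c['cx'])/c['fx']*d,(v-c['cy'])/c['fy']*d,d],-1)
    return P@T[:3,:3].T+T[:3,3]
E
python3 - <<'E'
from h import *
a,_=save('top','t0');b,_=save('side','s0')
print(sensors.get_state())
E
```

```text
{'time_s': 0.1, 'joint_pos': array([-1.12951158,  0.6158123 , -0.01264439,  1.42473611,  0.00808214,
        1.10339612, -0.04039948]), 'joint_velocities': array([-0.0003021 ,  0.00042745, -0.00073987, -0.00403703, -0.00064522,
       -0.00197486,  0.00076622]), 'effort': array([ 1.57150065e-03, -4.70379925e+01,  2.60421820e-01, -1.71571255e+01,
        1.01602986e-02,  5.83308429e-03,  8.59698361e-06]), 'tool_pos': array([292.83039305, 579.72324512, 302.86116824]), 'eef_rot': array([[-8.92605738e-01,  4.50836902e-01, -1.04142162e-03],
       [ 4.50838105e-01,  8.92603375e-01, -2.05371811e-03],
       [ 3.68454111e-06, -2.30267311e-03, -9.99997349e-01]]), 'contact_force': array([-0.70065873, -0.05715129, -0.13411711]), 'moment': array([-0.02361678,  0.03440249, -0.02210514]), 'opening': 85.27163903193697}
```

View pics/t0.png

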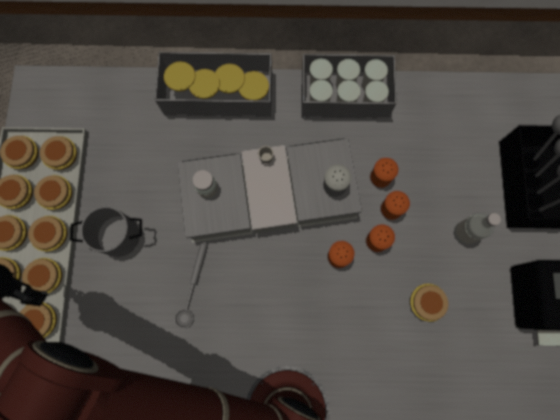

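View pics/s0.png

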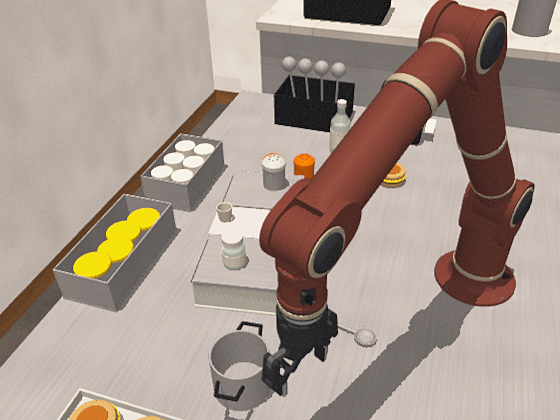

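The top view shows the row of bins and deck at about (185-355, 145-240).

- **Shaker:** the steel one is at (337,179) on the right lid, so bin_a is on the right (-y). It fits because it is steel-grey, has holes in its domed top and stands on a lid.
- **Look-alikes:** the four orange ones at (386,170), (396,205), (381,238) and (341,254) stand on the table.
- **Others:** the jar is at (204,182) on the left lid, and the cup at (266,155).

Next I'll confirm the shaker in a crop and measure.

```bash
python3 - <<'E'
from h import *
z=np.load('pics/t0.npz');p,d=z['p'],z['d'];P=cloud('top',d)
cv2.imwrite('pics/c0.png',cv2.resize(p[125:275,165:415,::-1],None,fx=3,fy=3,interpolation=cv2.INTER_CUBIC))
H=P[...,2];roi=np.zeros(d.shape,bool);roi[125:250,170:370]=1
m=roi&(H>75)&(H<105)&(d>0)
rc=cv2.minAreaRect(P[m][:,:2].astype(np.float32));print('plateau',rc,cv2.boxPoints(rc).tolist())
g=p.astype(int)
print('deck rgb',g[200,270],'lid',g[210,220],g[210,320])
w=m&(g.min(2)>g[200,270].min()-25)
n,l,s,c=cv2.connectedComponentsWithStats(w.astype(np.uint8));k=1+s[1:,4].argmax()
for q in (l==k,):
    rc=cv2.minAreaRect(P[q][:,:2].astype(np.float32));print('deck',rc,cv2.boxPoints(rc).tolist())
for nm,(u,v) in dict(shaker=(337,179),jar=(204,182),cup=(266,155),o1=(386,170),o2=(396,205),o3=(381,238),o4=(341,254)).items():
    q=np.zeros(d.shape,bool);q[v-22:v+22,u-22:u+22]=1
    lo=105 if nm in('shaker','jar','cup') else 40
    q&=(H>lo)&(d>0);n,l,s,c=cv2.connectedComponentsWithStats(q.astype(np.uint8));q=l==l[v,u]
    X=P[q];t=np.percentile(X[:,2],90);Y=X[X[:,2]>t-25]
    (cx,cy),rr=cv2.minEnclosingCircle(Y[:,:2].astype(np.float32));print(nm,'ztop',t,'circ',cx,cy,rr,'mid',(Y.min(0)+Y.max(0))/2)
E
```

```text
plateau ((533.2987670898438, 45.33866882324219), (310.148681640625, 480.46014404296875), 8.976612091064453) [[342.6403503417969, 258.42999267578125], [417.6071472167969, -216.14553833007812], [723.9571533203125, -167.75265502929688], [648.9903564453125, 306.8228759765625]]
deck rgb [138 131 125] lid [104 101  98] [101  99  96]
deck ((576.6500244140625, 57.59589385986328), (221.5046844482422, 119.64474487304688), 9.646644592285156) [[457.439208984375, 98.0134506225586], [477.48828125, -19.93950843811035], [695.86083984375, 17.17833709716797], [675.811767578125, 135.1313018798828]]
shaker ztop 180.12391517875835 circ 579.7717895507812 -118.6143569946289 33.83272171020508 mid [ 579.61660385 -117.70966684  170.63991365]
jar ztop 176.36919192157484 circ 564.1456909179688 218.98606872558594 25.673871994018555 mid [564.59878367 219.32038141 165.83457244]
cup ztop 102.5282500607622 circ 532.5946044921875 -56.090728759765625 703.4493408203125 mid [497.52160566 -55.68327996 671.29914039]
o1 ztop 90.71727057820526 circ 633.0018310546875 -260.7059326171875 34.21458435058594 mid [ 632.87447181 -260.58404207   79.89068256]
o2 ztop 90.49311516404877 circ 539.6690063476562 -287.1319885253906 34.11500549316406 mid [ 539.7669964  -287.1607933    81.21738748]
o3 ztop 90.39916052681212 circ 446.4600524902344 -244.88861083984375 33.9786376953125 mid [ 446.51745059 -244.06907184   81.21123687]
o4 ztop 90.73728549423768 circ 400.7117614746094 -137.03909301757812 33.35099792480469 mid [ 400.82413375 -136.08957982   82.21586291]
```

View pics/c0.png

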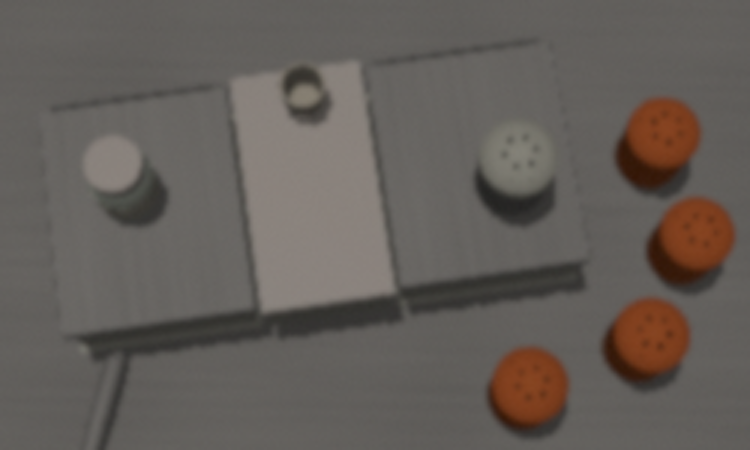

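The crop confirms that only the grey shaker stands on a lid. The deck yaw is 9.65° and its centre is about (576.7, 57.6). The shaker is at about (580,-118), which is deck y -174. I'll push it with two part-open fingers along deck +y, tilted so that the tips make contact low, and start with the transit there.

>>> apply_moves(
  steps=[
    [[0,0,-1,0.3,-0.78,0.05,0],[0,0,-1,0.3,-0.78,0.05,0],[0,0,-1,0.3,-0.78,0,0],[0,0,-1,0.3,-0.78,0,0],[0,0,-1,0.3,-0.78,0,0],[0,0,-1,0.3,-0.78,0,0],[0,0,-1,0.3,-0.78,0,0],[0,0,-1,0.3,-0.78,0,0]],
  ],
)

```text
time_s: 1.1
tool_pos: [435.2, 196.6, 304.9]
eef_rot: [[-0.382, 0.924, -0.008], [0.924, 0.382, -0.0], [0.002, -0.007, -1.0]]
contact_force: [1.2, 0.2, 0.7]
opening: 42.5
```

```bash
cat >> h.py <<'E'
D=np.array([576.7,57.6]);th=np.radians(9.65);ex=np.array([np.cos(th),np.sin(th)]);ey=np.array([-np.sin(th),np.cos(th)])
def dk(p): q=np.array(p[:2])-D; return q@ex,q@ey
def rep():
    s=sensors.get_state();R=s['eef_rot'];t=s['tool_pos'];tip=t+73*R[:,2]
    print('t',s['time_s'],'tcp',t.round(1),'tip',tip.round(1),'tip deck',np.round(dk(tip),1),'open',round(s['opening'],1),'F',s['contact_force'].round(1))
    print('R',R.round(3).tolist(),'yaw y',np.degrees(np.arctan2(R[1,1],R[0,1])).round(1),'q',s['joint_pos'].round(2))
E
python3 - <<'E'
from h import *
rep()
for u,v in [(266,155),(268,158)]: print(dk(ray('top',u,v,120)))
print(dk((579.7,-118.2)))
E
```

```text
t 1.1 tcp [435.2 196.6 304.9] tip [434.6 196.5 231.9] tip deck [-116.8  160.8] open 42.5 F [1.2 0.2 0.7]
R [[-0.382, 0.924, -0.008], [0.924, 0.382, -0.0], [0.002, -0.007, -1.0]] yaw y 22.5 q [-0.63  0.36  0.22  1.9  -0.1   0.9   0.03]
(np.float64(73.54978010146068), np.float64(-5.976387048707228))
(np.float64(64.49557607925826), np.float64(-10.01442318582004))
(np.float64(-26.511650135757517), np.float64(-173.81533996480056))
```

>>> apply_moves(
  steps=[
    [[0,0,-0.85,0.33,-0.84,0,0],[0,0,-0.85,0.33,-0.84,0,0],[0,0,-0.85,0.33,-0.84,0,0],[0.97,0.17,0,0.33,-0.84,0,0],[0.97,0.17,0,0.33,-0.84,0,0],[0.97,0.17,0,0.33,-0.84,0,0],[0,0,0,0.33,-0.84,0,0],[0,0,0,0.33,-0.84,0,0]],
  ],
)

```text
time_s: 2.1
tool_pos: [595.7, -217.7, 302.5]
eef_rot: [[-0.159, 0.986, -0.055], [0.95, 0.168, 0.265], [0.27, -0.01, -0.963]]
contact_force: [1.2, 0.3, 0.4]
opening: 42.5
```

```bash
python3 -c "
from h import *
rep()"
```

```text
t 2.1 tcp [ 595.7 -217.7  302.5] tip [ 591.7 -198.3  232.3] tip deck [ -28.1 -254.8] open 42.5 F [1.2 0.3 0.4]
R [[-0.159, 0.986, -0.055], [0.95, 0.168, 0.265], [0.27, -0.01, -0.963]] yaw y 9.7 q [ 0.26  0.67  0.25  1.38 -0.38  1.31  0.78]
```

>>> apply_moves(
  steps=[
    [[0,0,0,0,0,-0.5,0],[0,0,0,0,0,-0.5,0],[0,0,0,0.02,0,-0.5,0],[0,0,0,0.02,0,-0.45,0],[0,0,0,0,0,0,0]],
  ],
)

```text
time_s: 2.72
tool_pos: [596.4, -225.3, 178.5]
eef_rot: [[-0.148, 0.987, -0.056], [0.952, 0.158, 0.262], [0.267, -0.015, -0.964]]
contact_force: [0.7, -0.0, -0.0]
opening: 42.7
```

```bash
python3 -c "
from h import *
rep(); save('side','s1')"
```

```text
t 2.725 tcp [ 596.4 -225.3  178.5] tip [ 592.3 -206.2  108.2] tip deck [ -28.9 -262.7] open 42.7 F [ 0.7 -0.  -0. ]
R [[-0.148, 0.987, -0.056], [0.952, 0.158, 0.262], [0.267, -0.015, -0.964]] yaw y 9.1 q [ 0.29  0.8   0.22  1.49 -0.42  1.08  0.85]
```

View pics/s1.png

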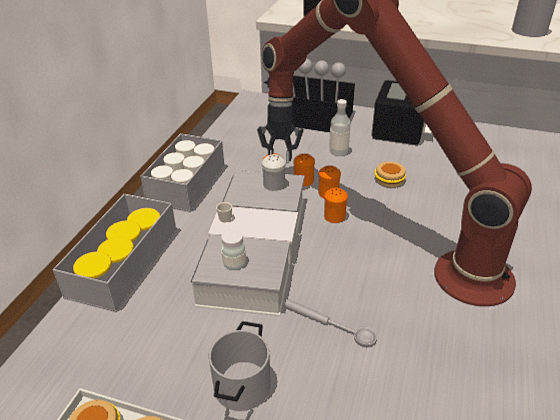

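The fingers are down just behind the shaker, whose cap is at (273,163), and clear of the orange ones. Now I approach it.

>>> apply_moves(
  steps=[
    [[0,0,0.1,-0.02,0.2,0.03,0],[0,0,0,-0.02,0.2,0.03,0],[0,0,0,-0.02,0.2,0.02,0],[0,0,0,-0.03,0.15,0,0],[0,0,0,-0.025,0.15,0,0],[0,0,0,-0.025,0.15,0,0],[0,0,0,-0.025,0.15,0,0],[0,0,0,-0.025,0.15,0,0]],
  ],
)

```text
time_s: 3.78
tool_pos: [586.8, -141.6, 190.0]
eef_rot: [[-0.16, 0.986, -0.047], [0.953, 0.167, 0.254], [0.258, -0.004, -0.966]]
contact_force: [-0.5, -0.9, -0.0]
opening: 42.6
```

```bash
cat >> h.py <<'E'
def shk():
    p,d=snapshot('top');P=cloud('top',d);R=p.astype(int)
    q=(P[...,2]>150)&(P[...,2]<195)&(P[...,0]>480)&(P[...,0]<640)&(P[...,1]<120)&(P[...,1]>-200)&(R.min(2)>85)
    n,l,s,c=cv2.connectedComponentsWithStats(q.astype(np.uint8))
    if n<2: print('no shaker');return
    Y=P[l==1+s[1:,4].argmax()];(a,b),rr=cv2.minEnclosingCircle(Y[:,:2].astype(np.float32))
    print('shaker',a,b,'r',rr,'deck',np.round(dk((a,b)),1),'n',len(Y),'ztop',np.percentile(Y[:,2],95))
E
python3 -c "
from h import *
rep(); shk()"
```

```text
t 3.775 tcp [ 586.8 -141.6  190. ] tip [ 583.3 -123.   119.5] tip deck [ -23.7 -179.2] open 42.6 F [-0.5 -0.9 -0. ]
R [[-0.16, 0.986, -0.047], [0.953, 0.167, 0.254], [0.258, -0.004, -0.966]] yaw y 9.6 q [ 0.17  0.72  0.21  1.62 -0.44  0.99  0.78]
shaker 578.2134399414062 -91.97454833984375 r 33.332740783691406 deck [ -23.6 -147.7] n 452 ztop 181.66456864968913
```

>>> apply_moves(
  steps=[
    [[0,0,0,-0.027,0.15,-0.02,0],[0,0,0,-0.027,0.15,-0.02,0],[0,0,0,-0.027,0.15,-0.02,0],[0,0,0,-0.027,0.15,-0.02,0],[0,0,0,-0.027,0.15,0,0],[0,0,0,-0.027,0.15,0,0],[0,0,0,-0.027,0.15,0,0],[0,0,0,-0.027,0.15,0,0]],
  ],
)

```text
time_s: 4.82
tool_pos: [575.6, -69.7, 188.5]
eef_rot: [[-0.158, 0.987, -0.036], [0.956, 0.162, 0.246], [0.248, 0.005, -0.969]]
contact_force: [0.6, -3.6, 3.1]
opening: 42.6
```

```bash
python3 -c "
from h import *
rep(); shk()"
```

```text
t 4.825 tcp [575.6 -69.7 188.5] tip [573.  -51.7 117.8] tip deck [ -22.  -107.1] open 42.6 F [ 0.6 -3.6  3.1]
R [[-0.158, 0.987, -0.036], [0.956, 0.162, 0.246], [0.248, 0.005, -0.969]] yaw y 9.3 q [ 0.05  0.68  0.2   1.72 -0.47  0.9   0.7 ]
shaker 567.9100341796875 -20.462339401245117 r 33.79972457885742 deck [-21.8 -75.5] n 513 ztop 181.15368193981652
```

>>> apply_moves(
  steps=[
    [[0,0,0,-0.025,0.13,0,0],[0,0,0,-0.025,0.13,0,0],[0,0,0,-0.025,0.13,0,0],[0,0,0,-0.025,0.13,0,0],[0,0,0,-0.025,0.13,0,0],[0,0,0,-0.025,0.1,0,0]],
  ],
)

```text
time_s: 5.62
tool_pos: [564.2, -18.5, 186.9]
eef_rot: [[-0.16, 0.986, -0.042], [0.954, 0.165, 0.25], [0.253, -0.0, -0.967]]
contact_force: [0.5, -1.0, 0.6]
opening: 42.7
```

```bash
python3 -c "
from h import *
rep(); shk(); save('side','s2')"
```

```text
t 5.625 tcp [564.2 -18.5 186.9] tip [ 5.611e+02 -2.000e-01  1.163e+02] tip deck [-25.1 -54.4] open 42.7 F [ 0.5 -1.   0.6]
R [[-0.16, 0.986, -0.042], [0.954, 0.165, 0.25], [0.253, -0.0, -0.967]] yaw y 9.5 q [-0.02  0.66  0.19  1.78 -0.48  0.86  0.64]
shaker 555.5006713867188 32.443275451660156 r 33.52625274658203 deck [-25.1 -21.2] n 522 ztop 180.5782405028656
```

>>> apply_moves(
  steps=[
    [[0,0,0,-0.015,0.11,0,0],[0,0,0,-0.015,0.11,0,0],[0,0,0,-0.01,0.05,0,0],[0,0,0,0.01,-0.04,0,0],[0,0,0,0.05,-0.3,0,0],[0,0,0,0.07,-0.4,0,0],[0,0,0,0.07,-0.4,0,0],[0,0,0,0,0,0,0]],
  ],
)

```text
time_s: 6.72
tool_pos: [573.8, -74.5, 187.2]
eef_rot: [[-0.158, 0.986, -0.043], [0.954, 0.164, 0.25], [0.254, -0.001, -0.967]]
contact_force: [-0.9, -0.2, -0.2]
opening: 42.8
```

```bash
python3 -c "
from h import *
rep(); shk(); save('side','s2')"
```

```text
t 6.725 tcp [573.8 -74.5 187.2] tip [570.7 -56.3 116.6] tip deck [ -25.  -111.3] open 42.8 F [-0.9 -0.2 -0.2]
R [[-0.158, 0.986, -0.043], [0.954, 0.164, 0.25], [0.254, -0.001, -0.967]] yaw y 9.4 q [ 0.07  0.68  0.2   1.72 -0.47  0.91  0.71]
shaker 552.14208984375 47.26221466064453 r 33.49015808105469 deck [-25.9  -6.1] n 547 ztop 178.88490313824167
```

View pics/s2.png

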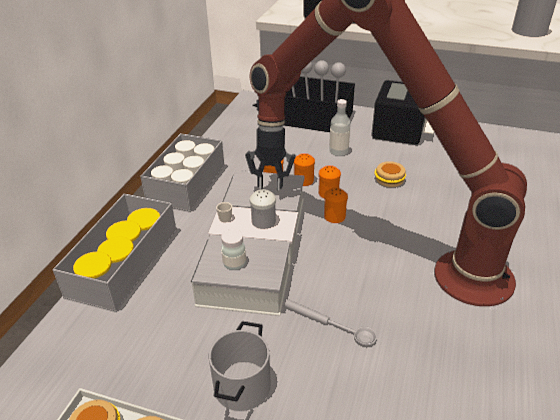

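The shaker stands upright on the deck at deck (-26,-6), at pixel (263,208), and the cup and jar are in place. Next I shut the fingers, straighten the tool and move over the press point at about (514,-104).

>>> apply_moves(
  steps=[
    [[0,0,0,0.02,-0.2,0.3,1],[-0.97,-0.17,0,-0.2,-0.1,0.2,1],[-0.97,-0.17,0,-0.2,-0.1,0.1,1],[-0.95,-0.16,0,-0.2,-0.1,0,1],[0,0,0,-0.2,0,0,1],[0,0,0,-0.2,0,0,1],[0,0,0,0,0,0,1],[0,0,0,0,0,0,1]],
  ],
)

```text
time_s: 7.82
tool_pos: [512.0, -92.5, 223.4]
eef_rot: [[-0.178, 0.984, -0.004], [0.984, 0.179, 0.009], [0.01, -0.003, -1.0]]
contact_force: [-0.5, -0.5, 0.6]
opening: 0.2
```

```bash
python3 -c "
from h import *
rep(); shk()
P=cloud('top',np.load('pics/t0.npz')['d'])
q=(abs(P[...,2]-90)<6);a=np.stack([(P[...,:2]-D)@ex,(P[...,:2]-D)@ey],-1)[q]
for y in(-190,-170,-150,-130,-110):
  b=a[(abs(a[:,1]-y)<8)&(abs(a[:,0])<130),0];print(y,b.min(),b.max())
b=a[(abs(a[:,0]+60)<20)&(abs(a[:,1])<260),1];print(b.min(),b.max())"
```

```text
t 7.825 tcp [512.  -92.5 223.4] tip [511.7 -91.8 150.4] tip deck [ -89.2 -136.4] open 0.2 F [-0.5 -0.5  0.6]
R [[-0.178, 0.984, -0.004], [0.984, 0.179, 0.009], [0.01, -0.003, -1.0]] yaw y 10.3 q [-0.09  0.54  0.35  1.9  -0.27  0.76  0.59]
shaker 552.5909423828125 47.368736267089844 r 33.73274612426758 deck [-25.5  -6. ] n 549 ztop 179.321323305324
-190 -106.5728373938528 101.11069762511845
-170 -106.57224628420443 101.09827769128269
-150 -106.29730170750204 101.40813452021438
-130 -107.03620551646586 100.64335643407289
-110 -106.38723585708051 101.08109660090382
-233.63708500329076 234.8968464408554
```

>>> apply_moves(
  steps=[
    [[0,0,0,0.03,-0.2,-0.25,1],[0,0,0,0,0,-0.25,1],[0,0,0,0,0,-0.2,1],[0,0,0,0,0,0,1]],
  ],
)

```text
time_s: 8.38
tool_pos: [513.9, -106.3, 177.0]
eef_rot: [[-0.177, 0.984, -0.006], [0.984, 0.177, 0.009], [0.01, -0.005, -1.0]]
contact_force: [-0.5, 0.4, -1.1]
opening: -0.0
```

```bash
python3 -c "
from h import *
rep()"
```

```text
t 8.375 tcp [ 513.9 -106.3  177. ] tip [ 513.5 -105.7  104. ] tip deck [ -89.7 -150.3] open -0.0 F [-0.5  0.4 -1.1]
R [[-0.177, 0.984, -0.006], [0.984, 0.177, 0.009], [0.01, -0.005, -1.0]] yaw y 10.2 q [-0.04  0.61  0.31  1.93 -0.31  0.66  0.65]
```

>>> apply_moves(
  steps=[
    [[0,0,0,0,0,-0.08,1],[0,0,0,0,0,-0.08,1],[0,0,0,0,0,-0.07,1]],
  ],
)

```text
time_s: 8.75
tool_pos: [514.5, -106.0, 162.9]
eef_rot: [[-0.178, 0.984, -0.005], [0.984, 0.178, 0.009], [0.01, -0.003, -1.0]]
contact_force: [-0.8, -0.2, -1.4]
opening: 0.4
```

>>> apply_moves(
  steps=[
    [[0,0,0,0,0,-0.05,1],[0,0,0,0,0,-0.05,1]],
  ],
)

```text
time_s: 9.0
tool_pos: [514.3, -106.1, 158.1]
eef_rot: [[-0.178, 0.984, -0.005], [0.984, 0.178, 0.01], [0.01, -0.003, -1.0]]
contact_force: [-2.3, 0.6, 6.9]
opening: 0.5
```

>>> apply_moves(
  steps=[
    [[0,0,0,0,0,-0.05,1]],
  ],
)

```text
time_s: 9.12
tool_pos: [514.3, -106.2, 155.9]
eef_rot: [[-0.178, 0.984, -0.004], [0.984, 0.178, 0.01], [0.011, -0.002, -1.0]]
contact_force: [-2.4, 0.8, 6.9]
opening: -0.2
```

>>> apply_moves(
  steps=[
    [[0,0,0,0,0,0.3,1],[0,0,0,-0.2,0,0.5,1],[0,0,0,-0.3,0,0.6,1],[0,0,0,-0.3,-0.1,0.6,1],[0,0,0,-0.3,-0.1,0.6,1],[0,0,0,0,-0.1,0.6,1],[0,0,0,0,0,0.3,1],[0,0,0,0,0,0,1]],
  ],
)

```text
time_s: 10.12
tool_pos: [446.2, -124.4, 373.0]
eef_rot: [[-0.178, 0.984, 0.002], [0.984, 0.178, 0.01], [0.01, 0.004, -1.0]]
contact_force: [0.3, 0.1, -0.5]
opening: -0.0
```

>>> apply_moves(
  steps=[
    [[0,0,0,0,0,0,1],[0,0,0,0,0,0,1],[0,0,0,0,0,0,1],[0,0,0,0,0,0,1],[0,0,0,0,0,0,1],[0,0,0,0,0,0,1]],
  ],
)

```text
time_s: 10.88
tool_pos: [445.2, -123.5, 369.4]
eef_rot: [[-0.179, 0.984, -0.005], [0.984, 0.179, 0.011], [0.012, -0.003, -1.0]]
contact_force: [-0.1, 0.6, 0.1]
opening: 0.4
```

```bash
python3 -c "
from h import *
rep(); shk(); save('side','s3')
p,d=save('top','t3');P=cloud('top',d);a=np.stack([(P[...,:2]-D)@ex,(P[...,:2]-D)@ey],-1)
for y in (-149,-190,149,190):
  for x in (-80,-50,0,50):
    q=(np.hypot(a[...,0]-x,a[...,1]-y)<8)&(P[...,2]>60)&(P[...,2]<200);print(y,x,np.median(P[q][:,2]).round(1) if q.any() else None)"
```

```text
t 10.875 tcp [ 445.2 -123.5  369.4] tip [ 444.8 -122.6  296.4] tip deck [-160.2 -155.6] open 0.4 F [-0.1  0.6  0.1]
R [[-0.179, 0.984, -0.005], [0.984, 0.179, 0.011], [0.012, -0.003, -1.0]] yaw y 10.3 q [-0.11  0.27  0.44  1.84 -0.14  1.06  0.57]
shaker 548.2303466796875 -72.58736419677734 r 66.09351348876953 deck [ -49.9 -123.6] n 959 ztop 181.24312164695397
-149 -80 179.6
-149 -50 167.1
-149 0 142.9
-149 50 116.2
-190 -80 None
-190 -50 None
-190 0 142.7
-190 50 116.2
149 -80 89.0
149 -50 89.1
149 0 152.6
149 50 89.1
190 -80 89.6
190 -50 89.5
190 0 89.3
190 50 None
```

View pics/s3.png

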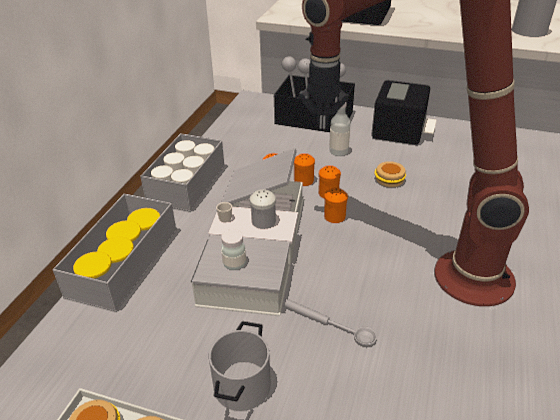

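The lid stands ajar (slope about 0.49 rad) and bin_b's lid is flat. The shaker is upright at (263,208), the same pixel as before. The odd "shaker" number in this reading came from the raised lid getting into the mask. The arm is clear, so I'll redo that check with the lid masked out and hand in.

```bash
python3 -c "
from h import *
p,d=snapshot('top');P=cloud('top',d);a=np.stack([(P[...,:2]-D)@ex,(P[...,:2]-D)@ey],-1)
Y=P[(abs(a[...,1])<55)&(abs(a[...,0])<110)&(P[...,2]>150)&(P[...,2]<195)]
(x,y),rr=cv2.minEnclosingCircle(Y[:,:2].astype(np.float32));print(dk((x,y)),rr,Y[:,2].max())
print(r.close_job())"
```

```text
(np.float64(-25.201593706228557), np.float64(-5.743294340412514)) 34.08860397338867 182.49334741780444
the job is handed in; nothing more can be done
None
```

The shaker is on the deck, bin_a's lid is standing ajar, and the job is handed in (no verdict is reported). I slid the shaker off bin_a's lid (the right-hand bin) with two part-open fingers and no grip. Then I pressed the lid's front edge about 7 mm with shut fingertips, at about 7 N, and moved the arm away.

**Final checks:**
- **Shaker:** upright on the deck at deck (-25, -6) mm.
- **bin_a lid:** ajar at about 0.49 rad by depth, near its stop at 0.47 rad.
- **bin_b lid:** flat at about 89 mm, so still shut.
- **Bystanders:** the cup, jar, pot, spoon, sanitizer and sandwich looked unmoved in the side picture; I did not measure them.
- **Arm:** clear of everything, with force readings near zero.

One check disagreed: my shaker finder caught the raised lid in its mask after the lid opened. I repeated it with the lid masked out and got the shaker position above. The clock read about 11 s of the 46 s allowed.

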